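Load a counting chamber under the spring clip of its holder

TASK

Load the glass counting chamber into the metal holder: raise the holder's spring clip until it stays up by itself, slide the chamber flat along the bed and under the two guide lips until it meets the adjustable end stop, wherever that is set, and press it there for a moment with about 5 N, never more than 10 N. Then bring the clip down under control, let go of it only once it rests on the glass (it must not snap shut), and stand clear. Glass and clip are delicate, so use little force throughout, and leave the other things on the worktop where they are.

Things in the scene. Friction and masses are not known exactly. Their poses are not given: they have to be found in the camera images.
- chamber: Glass counting chamber: flat clear glass slab 76 mm long (its x), 34 mm wide (its y), 5 mm thick, about 35 g, with frosted ends and engraved cross lines in the middle. Origin: centre of its underside, z up. Starts loose on the worktop; either end may go in first. Take it across its 34 mm width, towards the rear end, so that the front can go into the guides.
- holder: Low black metal plate fixed on the worktop with bright metal parts on it, 182 x 92 x 10 mm (x -66..116 mm). Origin on its underside below the bed, z up; the chamber is slid in along its +x. Bed: bar 22 mm wide, top at z = 26 mm, x -48..40 mm, front end bevelled to x = -57. The chamber overhangs it 6 mm each side, so fingers can straddle both with 16 mm free between glass and plate.
- guide_mouth (a point): Mouth of the guides, on the bed's top: holder x = 11 mm, z = 26 mm, axes as the holder's. It is flared, 42 mm wide here, narrowing by x = 20 mm to straight cheeks with faces at y = +-18.5 mm (1.5 mm play a side) up to x = 46. Lips hang over the glass at x 20..46: underside z = 33 mm (2 mm above the glass), top 36.5 mm, in to y = +-14.5 mm, so the glass can only be slid in.
- end_stop: Adjustable end stop: a rigid steel jaw, 27 mm wide and 6 mm high above the bed, locked by a screw on a track between the guides. Origin on the bed's top at its middle setting (holder x = 40 mm), axes as the holder's. The face that the chamber's front end must meet stands anywhere from 10 mm before to 10 mm behind this point; its setting is not reported and must be found by touch.
- home (a point): Point in the holder (x = 2 mm, y = 0, z = 26 mm, axes as the holder's) where the chamber's origin would lie on the stop at its middle setting; when really home it lies within 10 mm before or behind it.
- clip (a joint): Clip angle in rad: 0 shut without glass (shoe 1 mm above the bed), about 0.095 with its shoe on the glass, 1.7 fully up. Over-centre spring: below 1.0 rad driven shut (about 4 N at the finger bar when shut, easing to nothing at 1.0), above 1.0 driven open and held at 1.7 (about 3 N). Let go between 0.1 and 1.0 it snaps shut.
- finger_bar (a point): Centre of the clip's finger bar at its free end: black cross bar 13 mm long and 10 mm thick on a 6 mm steel pin 18 mm long, along the holder's y. It can be pinched over the pin's two ends from above and turns between the pads. Clip shut: 52 mm before (holder -x) and 22 mm above the hinge (holder x 14, z 60 mm); it swings up and over towards +x, to holder x 95, z 87 mm at 1.7 rad.
- clip_hinge (a point): Hinge axis of the clip (holder x = 66 mm, y = 0, z = 38 mm), along the holder's y.
- timer: White square lab timer, 64 x 64 x 19 mm, bystander, loose. Origin: centre of its underside.
- dropper_a: Small white dropper bottle with red cap, 25 x 25 x 58 mm, bystander, loose. Origin: centre of its underside.
- slide_box: Flat blue slide box, 170 x 105 x 38 mm, shut, bystander. Origin: centre of its underside.
- marker: Red and black marker pen, 136 mm long, 16 mm thick, bystander, loose. Origin: centre of its underside.
- pen: Blue pen, 142 mm long, 10 mm thick, bystander, loose. Origin: centre of its underside.

How it is judged:
By the outcome, as a careful person would: the job done as asked, in the order asked, and still so for the second after the job is handed in, with the robot touching nothing.
It also fails if it takes over 72 s, if anything falls off the work surface, if the arm or the gripper's body presses on something with over 40 N, if the wrist force passes 120 N, or if a joint passes its speed limit or range.

ROBOT

A 7-joint arm with a two-finger parallel gripper is mounted at the origin on a cart in front of the work surface, level with it; the furniture and walls round the work are solid. World frame = base frame: x ahead of the robot, y to its left, z up, the work surface at z = 0. Lengths are in mm, angles in rad, forces in N, time in s.
With the tool pointing down it reaches from about 400 to 875 mm from the base axis. Payload 4.4 kg.
Tool frame: the origin (TCP) lies at the very end of the fingers, on their centre line; the grasp point (between the pads) lies 19 mm behind it; z points along the fingers, y is the line along which they close (so a half turn about z gives the same grasp; the last joint's range is limited). The gripper opens to 85 mm and grips with 20 to 120 N. Pads are 22 mm wide; open, the fingers measure 114 mm over their backs; the gripper's body (76 mm by 85 mm) begins 54 mm behind the grasp point. The pads swing forward as they close: fully open they stand 13 mm farther back than shut.
Start: joints at [1.095, 0.628, 0.038, 1.517, -0.027, 0.996, -0.02], TCP at [259.005, -596.183, 231.313] pointing down, gripper open.
Joint ranges: [-3.06, 3.06], [-0.37, 2.12], [-1.25, 1.32], [0.18, 2.47], [-1.1, 4.24], [0.23, 1.98], [-2.94, 2.94]. Speed limits (rad/s): [2.57, 2.57, 3.14, 3.14, 3.14, 3.14, 3.14].

INTERFACE

Orientations are given as [roll, pitch, yaw] about the fixed x, y, z axes, in that order (R = Rz(yaw) Ry(pitch) Rx(roll)).
In Python, from cell import monitor, viewer, workorder gives the robot as it stands.
- The arm moves only by the tool arm_command, never from a script. Its argument "series" is one flat list of numbers, 5 for each row, row after row: the opening in per cent of the stroke, from 0 (shut) to 100 (fully open), then the shift along the tool's x, y, z in cm, then the turn about the tool's z in degrees. In form: [claw, x, y, z, roll, claw, x, y, z, roll, ...]. A call has exactly 5 rows; each row is the pose to reach, as a shift and turn from the pose commanded when the call began, along the tool's axes at that moment; what a row does not reach only later rows make up. A row lasts 1/12 s, in which the tool goes at most 41.7 mm and 7.16 degrees, less where a joint would pass 70% of its speed; a pose out of reach is approached as far as the arm can. A call with a gripper value outside its range is refused whole. The fingers move at their own pace and stop on an object; the grip force is fixed at half the most. Time passes only in rows, so rows that repeat a pose let the fingers close, or fill a call up. It gives the time, the measured TCP pose, the force, the opening and the grip force at its end, in the units of the state.
- monitor.read_state(): the state, without advancing time (a new reading comes with each control period).
- viewer.get_image(name): name is "scene" or "side" or "wrist"; returns (picture, depth): 420x560x3 uint8, red, green, blue; 420x560 float32, mm along the optical axis (not along the pixel's ray), 0 where there is no reading.
- viewer.camera_model(name): a dict with "mtx" (3x3 intrinsics, pixels), "R" (3x3) and "t" (3): a world point X has camera coordinates R X + t. Camera axes: x right, y down, z forward; pixel columns grow to the right and rows downward; lengths in mm; the calibration is good to about 2 mm. A picture is of the moment at which its call begins: read the wrist's pose just before it. camera_model takes no time and is no camera call; for the wrist camera it gives the pose at the moment of the call.
- workorder.finish_job(): hands the job in; it is judged then, once.
The state is a dict: "clock": time; "qpos": joint angles; "qd": joint speeds; "tau": joint torques, N m; "eef_pos": TCP position; "tool_rot": TCP orientation; "force": force on the tool from outside, world axes, zero at the start; "torque": the same for the moment, N m; "width": finger opening in mm; "gripper_force": force on a finger pad.
Only numpy, scipy, OpenCV 4.12 (cv2) and the standard library are available. Lean on these libraries where they do the work, as an engineer would, in place of code of your own. Each camera call takes 0.05 s, during which the arm holds its last target. There are 200 camera calls.

## Working session

There is one attempt and no reset: what is moved stays moved. The work goes in short steps, Python scripts to look and compute and a tool call to move; the robot and the scene stay as the last step left them, time stands still between calls to the robot, and variables do not carry over. Pictures are saved under pics/ and viewed, at most 10 in all, crops included, and the job is handed in when it is done.

Besides the shell and the picture viewer there is one more tool, called after ">>>" by a JSON object that holds its "op" and its "data", one argument or row to a line. arm_command: Moves the arm, as the interface text tells. Its arguments: {"type":"object","properties":{"series":{"type":"array","items":{"type":"number"}}},"required":["series"]}

```bash
ls; mkdir -p pics
cat > h.py <<'E'
import numpy as np, cv2
from cell import monitor, viewer, workorder
from scipy.spatial.transform import Rotation as Ro
def snap(n,f=None):
    m=viewer.camera_model(n); p,d=viewer.get_image(n)
    if f: cv2.imwrite('pics/'+f+'.png',cv2.cvtColor(p,cv2.COLOR_RGB2BGR))
    return p,d,m
def ray(m,uv):
    uv=np.atleast_2d(uv).astype(float); R=np.array(m['R']);t=np.array(m['t'])
    d=np.c_[uv,np.ones(len(uv))]@np.linalg.inv(np.array(m['mtx'])).T@R
    return -R.T@t,d
def plane(m,uv,z):
    o,d=ray(m,uv); return o+d*((z-o[2])/d[:,2])[:,None]
def px(m,X):
    c=np.atleast_2d(X)@np.array(m['R']).T+np.array(m['t']); q=c@np.array(m['mtx']).T
    return q[:,:2]/q[:,2:]
def cloud(m,d):
    v,u=np.mgrid[:d.shape[0],:d.shape[1]]
    c=np.stack([u*d,v*d,d],-1)@np.linalg.inv(np.array(m['mtx'])).T
    return (c-np.array(m['t']))@np.array(m['R'])
E
python3 - <<'E'
from h import *
s=monitor.read_state(); print(s)
a=snap('scene'); b=snap('side'); c=snap('wrist')
for n,x in zip('abc',(a,b,c)): np.savez('pics/%s0.npz'%n,p=x[0],d=x[1]); print(ray(x[2],[[280,210]]))
im=np.vstack([np.hstack([a[0],b[0]])]); cv2.imwrite('pics/a0.png',a[0][...,::-1]);cv2.imwrite('pics/b0.png',b[0][...,::-1])
E
```

```text
pics
{'clock': 0.0, 'qpos': array([ 1.09517716,  0.62934699,  0.03838923,  1.5183938 , -0.02699317,
        0.99630622, -0.01998727]), 'qd': array([ 8.11020469e-04,  1.76303571e-03, -3.74954652e-04,  1.23082001e-03,
       -1.86860969e-03,  7.30177341e-05, -1.28448457e-03]), 'tau': array([-3.37843985e-04, -5.63405442e+01,  1.22632205e+00, -1.93444473e+01,
        1.09967461e-02,  1.05367927e-02, -1.54684500e-05]), 'eef_pos': array([ 258.78430868, -595.56262352,  230.37932957]), 'tool_rot': array([-3.13965457e+00,  9.97600163e-07,  4.09877694e-01]), 'force': array([ 0.25542542,  1.23706535, -0.92185494]), 'torque': array([ 0.05026084, -0.02730454,  0.03382556]), 'gripper_force': 0.0, 'width': 85.27134765946838}
(array([ -59.9287536 , -461.03266822,  472.72363352]), array([[ 0.67312178,  0.57422493, -0.46626527]]))
(array([391.86943392, 612.31743125, 939.98797026]), array([[ 0.10447852, -0.56359016, -0.81946262]]))
(array([ 328.00340252, -564.92236455,  373.11472904]), array([[-0.261463  , -0.12530227, -0.95714446]]))
```

View pics/a0.png

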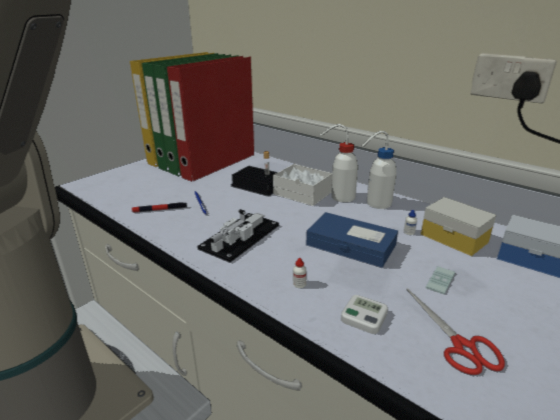

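View pics/b0.png

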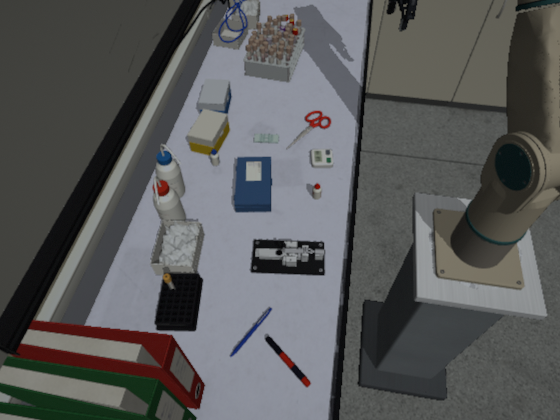

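The scene view shows the holder near (240,235) and the chamber near (441,279). In the side view they are at (288,257) and (266,138). The dropper is at (300,273) in the scene view and the timer at (365,313). Next I'll measure the holder and chamber.

Run:
```python
from h import *
A=np.load('pics/a0.npz');B=np.load('pics/b0.npz')
ma=viewer.camera_model('scene');mb=viewer.camera_model('side')
for n,c,m,uv in(('a',A,ma,[441,279]),('b',B,mb,[266,138])):
    print(n,'chamber',plane(m,[uv],2.5)); C=cloud(m,c['d'])
    print(' cloud',C[uv[1],uv[0]])
# triangulate
def tri(ua,ub):
    o,d=ray(ma,[ua]);p,e=ray(mb,[ub]);d=d[0];e=e[0]
    s=np.linalg.lstsq(np.c_[d,-e],p-o,rcond=None)[0]; return o+d*s[0],p+e*s[1]
print(tri([441,279],[266,138]))
# holder: black mask in side
p=B['p'][225:285,240:335].astype(int); k=(p.max(2)<60).astype(np.uint8)
k=cv2.morphologyEx(k,cv2.MORPH_CLOSE,np.ones((15,15)))
cs=max(cv2.findContours(k,0,2)[0],key=cv2.contourArea)+[[240,225]]
bx=cv2.boxPoints(cv2.minAreaRect(cs.astype(np.int32))); W=plane(mb,bx,10);print('holder',W,W.mean(0),np.linalg.norm(np.diff(W,axis=0),axis=1))
pa=A['p'];pb=B['p']
x=np.hstack([cv2.resize(pa[190:270,185:290],None,fx=3.7,fy=3.7,interpolation=2),cv2.resize(pb[225:305,240:345],None,fx=3.7,fy=3.7,interpolation=2)])
y=np.hstack([cv2.resize(pa[255:305,410:475],None,fx=6,fy=5.9,interpolation=2)[:296,:388],cv2.resize(pb[118:158,238:298],None,fx=6.48,fy=7.4,interpolation=2)[:296,:388]])
y=cv2.resize(y,(x.shape[1],290)); cv2.imwrite('pics/z1.png',np.vstack([x,y])[...,::-1])
C=cloud(mb,B['d']);print('table z',C[200,320],C[100,230])
s=C[225:285,240:335].reshape(-1,3);s=s[s[:,2]>40];print('high',len(s),s[s[:,2].argsort()[-8:]].round())
```

```text
a chamber [[ 600.27224873 -295.77425107    2.5       ]]
 cloud [ 598.87305837 -296.12448984    3.49656373]
b chamber [[ 600.18969424 -294.44905487    2.5       ]]
 cloud [ 600.23999437 -294.66799889    2.2736381 ]
(array([ 600.80116677, -295.64185479,    2.12328175]), array([ 600.37623743, -295.26103119,    1.66051371]))
holder [[550.03709598 166.45387733  10.        ]
 [566.08442102  74.62952953  10.        ]
 [381.4444532   53.09895605  10.        ]
 [374.63904843 145.47686763  10.        ]] [468.05125465 109.91480764  10.        ] [ 93.21602593 185.89105226  92.62824667]Traceback (most recent call last):
  File "<stdin>", line 19, in <module>
    return _nx.concatenate(arrs, 1, dtype=dtype, casting=casting)
           ~~~~~~~~~~~~~~~^^^^^^^^^^^^^^^^^^^^^^^^^^^^^^^^^^^^^^^
ValueError: all the input array dimensions except for the concatenation axis must match exactly, but along dimension 0, the array at index 0 has size 295 and the array at index 1 has size 296
```

Run:
```python
from h import *
A=np.load('pics/a0.npz');B=np.load('pics/b0.npz');pa=A['p'];pb=B['p']
r=lambda p,y0,y1,x0,x1:cv2.resize(p[y0:y1,x0:x1],(400,300),interpolation=2)
im=np.vstack([np.hstack([r(pa,195,270,190,290),r(pb,220,295,240,340)]),np.hstack([r(pa,260,300,415,468),r(pb,118,158,240,293)])])
cv2.imwrite('pics/z1.png',im[...,::-1])
mb=viewer.camera_model('side')
C=cloud(mb,B['d']);print('table z',C[200,320],C[100,230])
s=C[225:285,240:335].reshape(-1,3);s=s[s[:,2]>45];print('high',len(s),s[s[:,2].argsort()[::-6]].round())
```

```text
table z [407.62998286 -85.01824043   0.69430639] [ 754.86245686 -455.98233315   -3.5900792 ]
high 74 [[392. 612. 940.]
 [392. 612. 940.]
 [392. 612. 940.]
 [392. 612. 940.]
 [392. 612. 940.]
 [392. 612. 940.]
 [480. 108.  65.]
 [477. 109.  63.]
 [479. 114.  61.]
 [478. 118.  59.]
 [424. 104.  49.]
 [419. 101.  46.]
 [399. 106.  45.]]
```

View pics/z1.png

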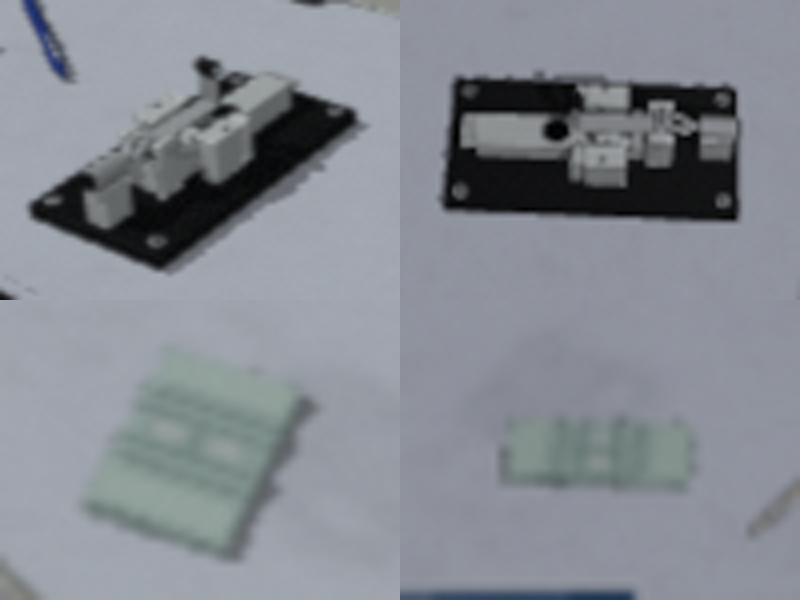

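The close crops show the bed end at the far side from the robot, at the left of the side view, with the black bar near its (555,130). So the holder's +x points to the robot, with yaw about -173°. The chamber's long axis lies roughly along world x. I'll go above the holder for a close look.

>>> {"op": "arm_command", "data": {
  "series": [100,2.58,-3.06,0,0,100,5.16,-6.12,0,0,100,7.74,-9.18,0,0,100,10.3,-12.2,0,0,100,12.9,-15.3,0,0]
}}

```text
clock: 0.57
eef_pos: [316.4, -402.6, 231.1]
tool_rot: [-3.141, -0.0, 0.409]
force: [0.8, 0.0, -0.0]
width: 85.3
gripper_force: 0.0
```

>>> {"op": "arm_command", "data": {
  "series": [100,2.58,-3.06,0,0,100,5.16,-6.12,0,0,100,7.74,-9.18,0,0,100,10.3,-12.2,0,0,100,12.9,-15.3,0,0]
}}

```text
clock: 0.98
eef_pos: [373.8, -211.0, 231.4]
tool_rot: [3.141, -0.0, 0.409]
force: [0.8, 0.7, 0.5]
width: 85.2
gripper_force: 0.0
```

>>> {"op": "arm_command", "data": {
  "series": [80,2.58,-3.06,0,0,80,5.16,-6.12,0,0,60,7.74,-9.18,0,0,60,10.3,-12.2,0,0,60,12.9,-15.3,0,0]
}}

```text
clock: 1.4
eef_pos: [431.2, -19.2, 231.4]
tool_rot: [3.141, -0.0, 0.409]
force: [1.5, -0.2, 0.1]
width: 51.3
gripper_force: 0.0
```

>>> {"op": "arm_command", "data": {
  "series": [60,2.2,-2.6,0,5,60,4.4,-5.2,0,10,60,6.6,-7.8,0,16.8,60,8.8,-10.5,0,16.8,60,8.8,-10.5,0,16.8]
}}

```text
clock: 1.82
eef_pos: [471.6, 118.7, 231.4]
tool_rot: [-3.137, -0.003, 0.126]
force: [0.6, -0.3, 0.5]
width: 50.8
gripper_force: 0.0
```

Run:
```python
from h import *
p,d,m=snap('wrist','w1'); s=monitor.read_state();print(s['eef_pos'],s['tool_rot'],s['force'])
np.savez('pics/w1.npz',p=p,d=d,R=m['R'],t=m['t'],mtx=m['mtx'])
C=cloud(m,d)
# predicted pixels
h=np.array([492.8,112.9]);y=np.radians(-173.3);ex=np.array([np.cos(y),np.sin(y)]);ey=np.array([-ex[1],ex[0]])
for n,q in dict(bar=(14,0,60),mouth=(11,0,26),hinge=(66,0,38),c1=(-66,46,10),c2=(116,46,10),c3=(116,-46,10),c4=(-66,-46,10)).items():
    print(n,px(m,[[*(h+ex*q[0]+ey*q[1]),q[2]]]).round())
```

```text
[470.4366073  114.68537088 231.10150628] [-3.13986739e+00 -8.15464248e-04  1.23950172e-01] [-1.68138896 -0.80465671  0.33867869]
bar [[286. 185.]]
mouth [[285. 175.]]
hinge [[285. 228.]]
c1 [[331.  99.]]
c2 [[322. 260.]]
c3 [[245. 259.]]
c4 [[242.  98.]]
```

View pics/w1.png

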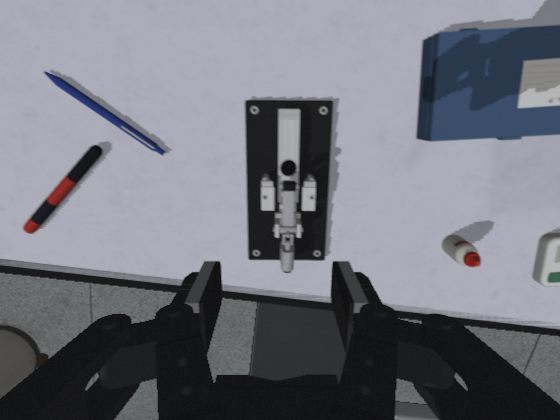

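The wrist view shows the plate with corners near (247,100), (332,100), (326,262) and (249,261). A black square is at (289,186), where the bar should be, and a black disc is at (288,168), probably the shoe. I'll refine the pose and check heights.

Run:
```python
from h import *
W=np.load('pics/w1.npz');p,d=W['p'],W['d'];m=dict(R=W['R'],t=W['t'],mtx=W['mtx'])
k=np.zeros(d.shape,np.uint8);k[85:285,225:350]=(p[85:285,225:350].max(2)<50)
k=cv2.morphologyEx(k,cv2.MORPH_CLOSE,np.ones((25,25)));k=cv2.morphologyEx(k,cv2.MORPH_OPEN,np.ones((25,25)))
c=max(cv2.findContours(k,0,2)[0],key=cv2.contourArea)[:,0]
G=plane(m,c,10)[:,:2].astype(np.float32)
r=cv2.minAreaRect(G);bx=cv2.boxPoints(r);print(r,bx)
C=cloud(m,d)
for u,v in[(288,168),(289,186),(289,130),(289,210),(268,195),(309,195),(287,245),(260,130)]: print((u,v),np.median(C[v-1:v+2,u-1:u+2].reshape(-1,3),0).round(1),p[v,u])
# refined black blobs
q=p[155:200,272:306].max(2)
for row in range(158,198,2): print(row,(p[row,276:304,:].max(1)<55).astype(int))
```

```text
((468.17608642578125, 107.207763671875), (177.98146057128906, 89.47411346435547), 7.17749547958374) [[374.2931   140.47543 ]
 [385.4723    51.702457]
 [562.0591    73.940094]
 [550.8799   162.71307 ]]
(288, 168) [489.9 110.   26.3] [20 18 19]
(289, 186) [479.2 108.7  64.5] [27 27 30]
(289, 130) [528.4 114.2  26.3] [169 170 172]
(289, 210) [448.1 103.5  39.1] [147 148 153]
(268, 195) [460.8 127.3  37.3] [174 175 178]
(309, 195) [466.4  85.   36.8] [166 166 169]
(287, 245) [409.5 100.4  40.9] [143 144 148]
(260, 130) [523.6 144.2   9.3] [31 29 32]
158 [1 0 0 0 0 0 0 0 0 0 0 0 0 0 0 0 0 0 0 0 0 0 0 0 1 1 1 1]
160 [1 0 0 0 0 0 0 0 0 0 0 0 0 0 0 0 0 0 0 0 0 0 0 0 1 1 1 1]
162 [1 0 0 0 0 0 0 0 1 1 1 1 1 1 1 1 1 1 0 0 0 0 0 0 1 1 1 1]
164 [1 0 0 0 0 0 0 1 1 1 1 1 1 1 1 1 1 1 1 0 0 0 0 0 1 1 1 1]
166 [1 0 0 0 0 0 1 1 1 1 1 1 1 1 1 1 1 1 1 0 0 0 0 0 1 1 1 1]
168 [1 0 0 0 0 0 1 1 1 1 1 1 1 1 1 1 1 1 1 1 0 0 0 0 1 1 1 1]
170 [1 0 0 0 0 0 1 1 1 1 1 1 1 1 1 1 1 1 1 0 0 0 0 0 1 1 1 1]
172 [1 0 0 0 0 0 0 1 1 1 1 1 1 1 1 1 1 1 0 0 0 0 0 0 1 1 1 1]
174 [1 0 0 0 0 0 0 0 0 1 1 1 1 1 1 1 0 0 0 0 0 0 0 0 1 1 1 1]
176 [1 0 0 0 0 0 0 0 0 0 0 0 0 0 0 0 0 0 0 0 0 0 0 0 1 1 1 1]
178 [1 0 0 0 0 0 0 0 0 0 0 0 0 0 0 0 0 0 0 0 0 0 0 0 1 1 1 1]
180 [1 0 0 0 0 0 0 0 0 0 0 0 0 0 0 0 0 0 0 0 0 0 0 0 1 1 1 1]
182 [1 0 0 0 0 0 0 0 1 1 1 1 1 1 1 1 1 1 1 0 0 0 0 1 1 1 1 0]
184 [1 0 0 0 0 0 0 0 1 1 1 1 1 1 1 1 1 1 1 1 0 0 0 1 1 1 1 0]
186 [1 0 0 0 0 0 0 0 1 1 1 1 1 1 1 1 1 1 1 0 0 0 0 0 1 1 0 0]
188 [1 0 0 0 0 0 0 0 1 1 1 1 1 1 1 1 1 1 1 0 0 0 0 0 1 0 0 0]
190 [1 0 0 0 0 0 0 0 0 0 0 0 0 0 0 0 0 1 0 0 0 0 0 1 1 0 0 0]
192 [1 0 0 0 0 0 0 0 0 0 0 0 0 0 0 0 0 0 0 0 0 0 0 1 1 0 0 0]
194 [1 0 0 0 0 0 0 0 0 0 0 0 0 0 0 0 0 0 0 0 0 0 0 1 1 0 0 0]
196 [1 0 0 0 0 0 0 0 0 0 0 0 0 0 0 0 0 0 0 0 0 0 0 1 1 0 0 0]
```

>>> {"op": "arm_command", "data": {
  "series": [60,0.8,0.7,3,0,60,0.8,0.7,7,0,60,0.8,0.7,11,0,60,0.8,0.7,14,0,60,0.8,0.7,14,0]
}}

```text
clock: 2.28
eef_pos: [474.4, 102.0, 86.5]
tool_rot: [3.139, 0.011, 0.115]
force: [0.0, -0.4, 0.7]
width: 51.3
gripper_force: 0.0
```

Run:
```python
from h import *
p,d,m=snap('wrist','w2'); p,d,m=snap('wrist','w2'); s=monitor.read_state();print(s['eef_pos'],s['tool_rot'],s['force'])
C=cloud(m,d)
h=np.array([493,110.4]);ex=-np.array([.9922,.125]);ey=np.array([-ex[1],ex[0]])
print(px(m,[[*(h+ex*14+ey*0),60]]),px(m,[[*(h+ex*14),65]]))
k=(p.max(2)<50)&(C[...,2]>55)&(C[...,2]<75)&(abs(C[...,0]-479)<25)&(abs(C[...,1]-109)<25)
n,l,st,ce=cv2.connectedComponentsWithStats(k.astype(np.uint8))
for i in range(1,n):
  if st[i,4]>40: print(st[i],ce[i],C[l==i].mean(0),C[l==i].min(0),C[l==i].max(0))
```

```text
[478.06517548 103.16336244  91.08688013] [3.14077865e+00 2.52515730e-03 1.15436750e-01] [ 0.17915473 -0.24036938  0.25106191]
[[266.92890082 243.86259313]] [[266.70792218 247.49299406]]
[254 236  23  16 352] [265.05397727 243.54261364] [480.62379689 109.75961457  63.36548752] [475.7316993  103.51400429  57.12533816] [484.04797821 116.10114789  66.05279968]
```

View pics/w2.png

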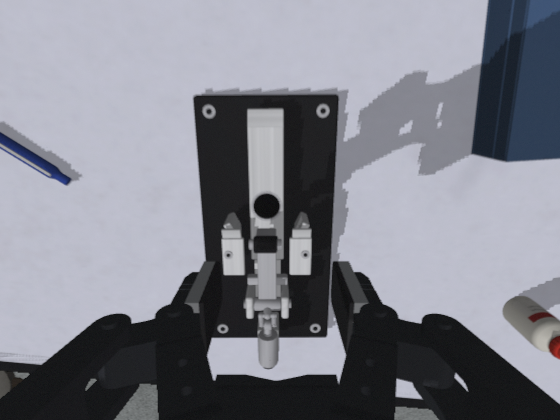

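The bar is at (265,243) and clear between the pads, which stand 6 mm to its right. I'll shift over, descend and pinch.

>>> {"op": "arm_command", "data": {
  "series": [50,0.2,-0.6,0,0,50,0.2,-0.6,1.5,0,50,0.2,-0.6,3,0,50,0.2,-0.6,4.5,0,50,0.2,-0.6,4.5,0]
}}

```text
clock: 2.8
eef_pos: [480.6, 111.1, 46.8]
tool_rot: [-3.141, -0.001, 0.117]
force: [-0.4, -0.1, 0.5]
width: 42.8
gripper_force: 0.0
```

>>> {"op": "arm_command", "data": {
  "series": [40,0,0,0,0,35,0,0,0,0,30,0,0,0,0,28,0,0,0,0,26,0,0,0,0]
}}

```text
clock: 3.22
eef_pos: [480.5, 110.7, 47.1]
tool_rot: [-3.141, -0.001, 0.116]
force: [-0.2, 0.0, 0.2]
width: 22.2
gripper_force: 0.0
```

Run:
```python
from h import *
p,d,m=snap('wrist','w3');s=monitor.read_state();print(s['eef_pos'],s['tool_rot'],s['force'],s['width'])
cv2.imwrite('pics/w3.png',cv2.resize(p[150:420,130:490],None,fx=2,fy=2)[...,::-1])
```

```text
[480.41678763 110.60318787  46.90842021] [-3.14144164e+00 -1.07072843e-03  1.16460681e-01] [-0.28055295 -0.13283131 -1.34704592] 22.1436547448967
```

View pics/w3.png

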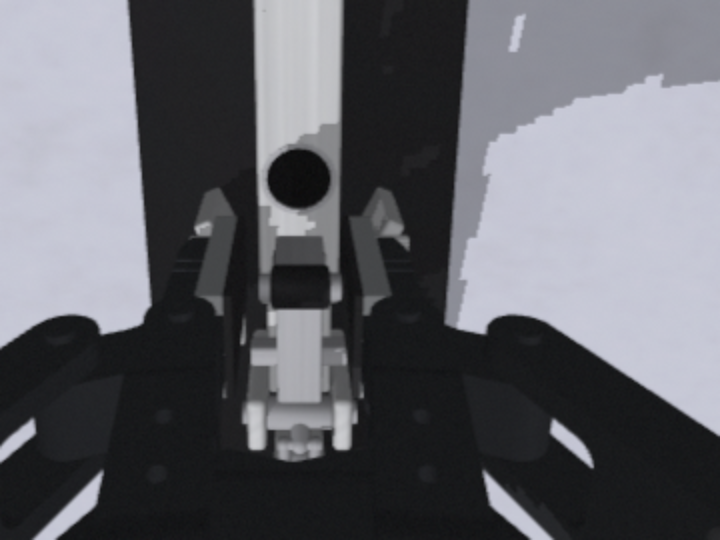

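The bar sits midway between the pads at crop (300,287), so I can pinch it and follow the arc.

>>> {"op": "arm_command", "data": {
  "series": [0,0,0,0,0,0,0,0,0,0,0,0,0,0,0,0,0,0,0,0,0,0,0,0,0]
}}

```text
clock: 3.68
eef_pos: [480.6, 109.3, 47.0]
tool_rot: [3.14, -0.001, 0.115]
force: [0.2, -3.4, 6.2]
width: 13.5
gripper_force: 58.4
```

Run:
```python
import numpy as np
th=np.linspace(0,1.7,21);a=np.pi-np.arctan2(22,52)-th;P=5.646*np.c_[-np.cos(a),-np.sin(a)]
for i in range(0,20,5): print([[round(float(v),2) for v in r] for r in P[i+1:i+6]-P[i]])
from cell import monitor;s=monitor.read_state();print(s['width'],s['gripper_force'],s['force'],s['eef_pos'])
```

```text
[[-0.21, -0.43], [-0.45, -0.85], [-0.72, -1.24], [-1.03, -1.61], [-1.37, -1.95]]
[[-0.37, -0.31], [-0.76, -0.59], [-1.17, -0.83], [-1.6, -1.04], [-2.05, -1.21]]
[[-0.46, -0.13], [-0.93, -0.22], [-1.41, -0.28], [-1.89, -0.29], [-2.37, -0.26]]
[[-0.47, 0.07], [-0.94, 0.18], [-1.4, 0.33], [-1.84, 0.52], [-2.26, 0.74]]
13.50541302581001 58.40328633785248 [ 0.15840412 -3.38332385  6.20390035] [480.59816912 109.33405657  46.98512422]
```

Run:
```python
from h import *
p,d,m=snap('wrist');q,e,n=snap('side')
a=cv2.resize(p[230:330,220:330],(440,400),interpolation=2);b=cv2.resize(q[220:290,265:325],(340,400),interpolation=2)
cv2.imwrite('pics/w4.png',np.hstack([a,b])[...,::-1])
C=cloud(m,d);k=(p.max(2)<50)&(C[...,2]>50)&(C[...,2]<75)&(abs(C[...,0]-479)<12)&(abs(C[...,1]-109)<8)
print(C[k].mean(0),C[k].min(0),C[k].max(0)); print(monitor.read_state()['force'])
```

```text
[480.67118106 109.09821408  63.58217664] [469.98101376 101.93306379  50.01922737] [490.93890412 116.96821371  74.69582627]
[-0.26394983 -3.37989779  6.38145732]
```

View pics/w4.png

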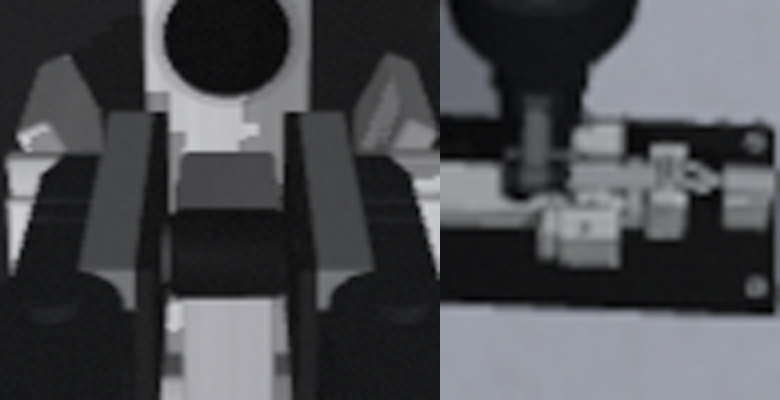

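The pads hold the pin's two ends, with a gap to the black bar on both sides at crop x 150–300. Starting the arc.

>>> {"op": "arm_command", "data": {
  "series": [0,-0.21,0,-0.43,0,0,-0.45,0,-0.85,0,0,-0.72,0,-1.24,0,0,-1.03,0,-1.61,0,0,-1.37,0,-1.95,0]
}}

```text
clock: 4.2
eef_pos: [467.4, 107.8, 66.3]
tool_rot: [3.141, -0.002, 0.115]
force: [3.8, -4.1, -4.2]
width: 13.3
gripper_force: 58.5
```

>>> {"op": "arm_command", "data": {
  "series": [0,-0.37,0,-0.31,0,0,-0.76,0,-0.59,0,0,-1.17,0,-0.83,0,0,-1.6,0,-1.04,0,0,-2.05,0,-1.21,0]
}}

```text
clock: 4.62
eef_pos: [447.5, 105.4, 78.5]
tool_rot: [3.141, -0.003, 0.115]
force: [3.2, -4.7, -3.4]
width: 13.3
gripper_force: 58.5
```

>>> {"op": "arm_command", "data": {
  "series": [0,-0.46,0,-0.13,0,0,-0.93,0,-0.22,0,0,-1.41,0,-0.28,0,0,-1.89,0,-0.29,0,0,-2.37,0,-0.26,0]
}}

```text
clock: 5.03
eef_pos: [423.7, 102.6, 81.4]
tool_rot: [3.141, -0.003, 0.115]
force: [2.1, -5.9, 2.1]
width: 13.6
gripper_force: 58.7
```

>>> {"op": "arm_command", "data": {
  "series": [0,-0.47,0.02,0.07,0,0,-0.94,0.05,0.18,0,0,-1.4,0.08,0.33,0,0,-1.84,0.1,0.52,0,0,-2.22,0.1,0.71,0]
}}

```text
clock: 5.45
eef_pos: [399.1, 99.6, 73.4]
tool_rot: [3.141, 0.002, 0.116]
force: [1.0, -5.4, 9.3]
width: 13.0
gripper_force: 60.2
```

>>> {"op": "arm_command", "data": {
  "series": [5,0,0,0,0,10,0,0,0,0,20,0,0,0,0,40,0,0,0,0,50,0,0,0,0]
}}

```text
clock: 5.87
eef_pos: [400.6, 101.3, 73.2]
tool_rot: [-3.14, -0.0, 0.118]
force: [0.3, -0.5, -0.1]
width: 40.6
gripper_force: 0.0
```

>>> {"op": "arm_command", "data": {
  "series": [50,0,0,0,0,50,0,0,-2,0,50,0,0,-5,0,50,0,0,-8,0,50,0,0,-10,0]
}}

```text
clock: 6.28
eef_pos: [401.1, 101.1, 175.4]
tool_rot: [-3.141, -0.002, 0.118]
force: [0.3, -0.2, -0.8]
width: 42.4
gripper_force: 0.0
```

>>> {"op": "arm_command", "data": {
  "series": [55,1.36,3.76,0,0,55,2.72,7.52,0,0,55,4.08,11.28,0,0,55,5.44,15.04,0,0,55,6.8,18.8,0,0]
}}

```text
clock: 6.7
eef_pos: [490.8, -79.6, 173.5]
tool_rot: [-3.141, -0.001, 0.118]
force: [1.4, 1.3, 0.7]
width: 46.8
gripper_force: 0.0
```

>>> {"op": "arm_command", "data": {
  "series": [55,1.36,3.76,0,0,55,2.72,7.52,0,0,55,4.08,11.28,0,0,55,5.44,15.04,0,0,55,6.8,18.8,0,0]
}}

```text
clock: 7.12
eef_pos: [580.3, -258.5, 173.1]
tool_rot: [-3.141, -0.0, 0.117]
force: [1.0, 0.2, -0.3]
width: 46.6
gripper_force: 0.0
```

>>> {"op": "arm_command", "data": {
  "series": [55,1,3,-1,0,55,1.5,4.1,-2,0,55,1.5,4.1,-2,0,55,1.5,4.1,-2,0,55,1.5,4.1,-2,0]
}}

```text
clock: 7.53
eef_pos: [598.6, -293.8, 192.5]
tool_rot: [-3.139, 0.001, 0.119]
force: [0.6, 0.2, -0.9]
width: 47.1
gripper_force: 0.0
```

Run:
```python
from h import *
p,d,m=snap('wrist');s=monitor.read_state();print(s['eef_pos'],s['tool_rot'],s['clock'])
q,e,n=snap('scene');C=cloud(n,e);k=(C[...,2]>60)&(abs(C[...,0]-420)<70)&(abs(C[...,1]-103)<40);print(k.sum(),C[k].mean(0),C[k].max(0))
cv2.imwrite('pics/w5.png',np.hstack([p[:,80:480],cv2.resize(q[195:270,190:290],(400,420),interpolation=2)])[...,::-1])
np.savez('pics/w5.npz',p=p,d=d,R=m['R'],t=m['t'],mtx=m['mtx'])
```

```text
[ 598.54671082 -293.62174946  192.54642398] [-3.13903182e+00  1.38584917e-03  1.19119027e-01] 7.5833
123 [411.60388204  99.69632606  81.51886432] [429.00306618 109.13073976  91.41580244]
```

View pics/w5.png

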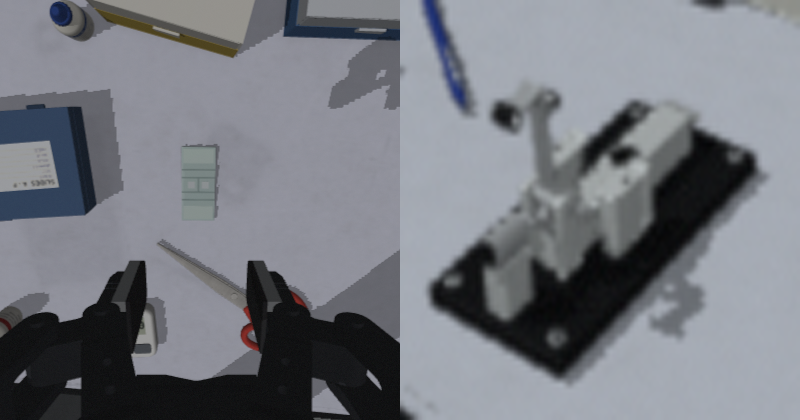

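The clip stays up: its bar is at the top left in the right panel. The chamber is at crop (199,182), nearly aligned with the tool, and the scissors tip is at (160,242). I'll measure both.

Run:
```python
from h import *
W=np.load('pics/w5.npz');p,d=W['p'],W['d'];m=dict(R=W['R'],t=W['t'],mtx=W['mtx']);C=cloud(m,d)
q=p.astype(int);k=np.zeros(d.shape,np.uint8)
hsv=cv2.cvtColor(p,cv2.COLOR_RGB2HSV);sl=np.s_[130:235,240:320]
k[sl]=((q[...,1]-q[...,0])>6)[sl]&((q[...,1]-q[...,2])>-3)[sl]
k=cv2.morphologyEx(k,cv2.MORPH_CLOSE,np.ones((7,7)));k=cv2.morphologyEx(k,cv2.MORPH_OPEN,np.ones((5,5)))
c=max(cv2.findContours(k,0,2)[0],key=cv2.contourArea)[:,0]
print(k.sum(),cv2.minAreaRect(c))
r=cv2.minAreaRect(plane(m,c,5)[:,:2].astype(np.float32));print(r);print(cv2.boxPoints(r))
print('z',np.median(C[150:210,265:295,2]),'table',np.median(C[150:210,320:340,2]))
print('scissor tip',plane(m,[[240,242],[300,280]],3))
A=np.load('pics/a0.npz')['p'].astype(int);ma=viewer.camera_model('scene')
print('scene check',px(ma,[[*r[0],5]]))
```

```text
2426 ((278.5, 183.0), (72.0, 33.0), 90.0)
((601.3529052734375, -294.5877990722656), (74.47349548339844, 33.19773483276367), 6.37092924118042)
[[ 562.5043  -282.2234 ]
 [ 566.188   -315.21613]
 [ 640.20154 -306.9522 ]
 [ 636.5178  -273.95947]]
z 5.138446062271337 table 0.13348805540036568
scissor tip [[ 533.12192741 -261.52098528    3.        ]
 [ 495.66165628 -331.86336566    3.        ]]
scene check [[440.83730159 277.41395162]]
```

Run:
```python
from h import *
for f,z,c in(('w1',231.1,0),('w5',192.5,0)):
    W=np.load(f'pics/{f}.npz');p,d=W['p'],W['d'];m=dict(R=W['R'],t=W['t'],mtx=W['mtx']);C=cloud(m,d)
    k=(C[...,2]>z-40)&(C[...,2]<z+60)&(d>0);k[:,:150]=0;k[:,420:]=0
    v=np.where(k)[0].min(); 
    zz=C[...,2][k];print(f,zz.min()-z,np.percentile(zz,[.2,.5,1,2])-z,v)
```

```text
w1 2.3838709816644155 [4.10666529 5.16160824 6.49101234 8.15666028] 261
w5 2.1092457284580917 [3.50481276 4.73343729 6.32327515 8.01325232] 261
```

>>> {"op": "arm_command", "data": {
  "series": [55,1,0.1,3,0,55,2.2,0.1,7,0,52,2.2,0.1,11,0,50,2.2,0.1,15,0,48,2.2,0.1,17.5,0]
}}

```text
clock: 8.05
eef_pos: [618.6, -291.7, 14.0]
tool_rot: [-3.138, 0.005, 0.119]
force: [-0.7, 0.6, -0.2]
width: 40.9
gripper_force: 0.0
```

>>> {"op": "arm_command", "data": {
  "series": [46,0,0,0,0,46,0,0,0.3,0,46,0,0,0.6,0,46,0,0,0.9,0,46,0,0,1.2,0]
}}

```text
clock: 8.47
eef_pos: [622.6, -295.3, 8.6]
tool_rot: [3.14, -0.003, 0.117]
force: [-0.9, 0.8, -0.2]
width: 39.3
gripper_force: 0.0
```

>>> {"op": "arm_command", "data": {
  "series": [46,0,0,0.1,0,46,0,0,0.2,0,46,0,0,0.3,0,46,0,0,0.4,0,46,0,0,0.4,0]
}}

```text
clock: 8.88
eef_pos: [621.0, -294.8, 2.4]
tool_rot: [-3.142, 0.0, 0.117]
force: [0.3, 0.7, 0.4]
width: 39.0
gripper_force: 0.0
```

Run:
```python
from h import *
p,d,m=snap('wrist');p,d,m=snap('wrist');s=monitor.read_state();print(s['eef_pos'],s['tool_rot'],s['force'],s['width'])
cv2.imwrite('pics/w6.png',cv2.resize(p[170:350,160:400],None,fx=3,fy=3)[...,::-1])
C=cloud(m,d);q=p.astype(int);k=(q[...,1]-q[...,0]>6)&(q[...,1]-q[...,2]>-3)&(C[...,2]<9)&(abs(C[...,0]-605)<60)&(abs(C[...,1]+294)<40)
k=cv2.morphologyEx(k.astype(np.uint8),cv2.MORPH_OPEN,np.ones((5,5)));c=max(cv2.findContours(k,0,2)[0],key=cv2.contourArea)[:,0]
r=cv2.minAreaRect(plane(m,c,5)[:,:2].astype(np.float32));print(r);print(cv2.boxPoints(r))
```

```text
[ 620.98576596 -294.84261407    2.3891917 ] [-3.14156772e+00  5.96242951e-05  1.16518729e-01] [-0.45818508 -0.18639978  0.29200242] 39.23003604508989
((601.3363037109375, -294.27392578125), (74.98800659179688, 33.65944290161133), 6.488204479217529)
[[ 562.1807  -281.7888 ]
 [ 565.9842  -315.23264]
 [ 640.4919  -306.75906]
 [ 636.6884  -273.31522]]
```

View pics/w6.png

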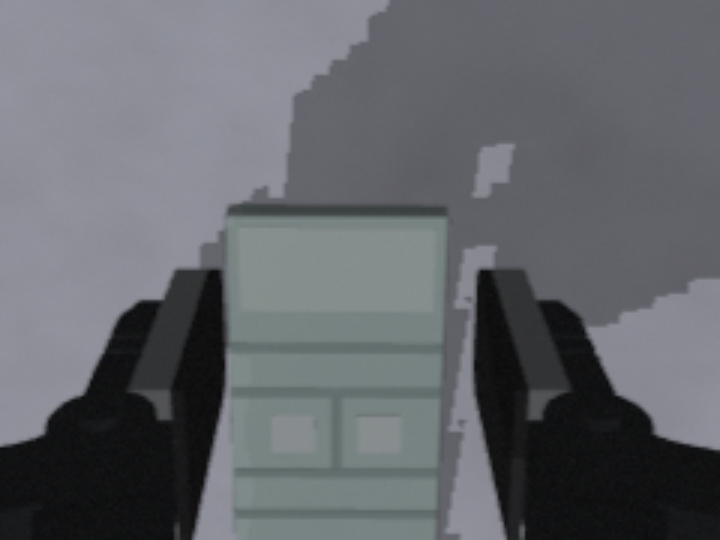

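The glass spans crop 228–447 and the pads 222–475, so the tool must go 2 mm left (tool -y). Then I'll lower 3 mm and grip.

>>> {"op": "arm_command", "data": {
  "series": [46,0,-0.1,0,0,46,0,-0.2,0.1,0,46,0,-0.2,0.2,0,46,0,-0.2,0.3,0,46,0,-0.2,0.3,0]
}}

```text
clock: 9.4
eef_pos: [620.6, -292.7, -0.9]
tool_rot: [-3.141, 0.0, 0.117]
force: [-0.4, 0.1, -0.0]
width: 39.4
gripper_force: 0.0
```

>>> {"op": "arm_command", "data": {
  "series": [42,0,0,0,0,40,0,0,0,0,37,0,0,0,0,34,0,0,0,0,30,0,0,0,0]
}}

```text
clock: 9.82
eef_pos: [621.1, -293.0, -0.2]
tool_rot: [3.141, -0.001, 0.116]
force: [-0.2, -0.9, 2.2]
width: 31.7
gripper_force: 59.4
```

>>> {"op": "arm_command", "data": {
  "series": [20,0,0,0,0,20,0,0,0,0,20,0,0,0,0,20,0,0,-0.1,0,20,0,0,-0.2,0]
}}

```text
clock: 10.23
eef_pos: [620.4, -292.5, 0.9]
tool_rot: [-3.141, 0.001, 0.117]
force: [-0.6, 0.1, -0.4]
width: 31.5
gripper_force: 59.4
```

>>> {"op": "arm_command", "data": {
  "series": [20,0,0,-0.5,0,20,0,0,-2,0,20,0,0,-5,0,20,0,0,-8.5,0,20,0,0,-11,0]
}}

```text
clock: 10.65
eef_pos: [621.7, -293.2, 115.0]
tool_rot: [3.14, -0.003, 0.117]
force: [1.0, -0.4, -0.7]
width: 31.2
gripper_force: 59.6
```

>>> {"op": "arm_command", "data": {
  "series": [20,-0.1,-2,-1,0,20,-0.3,-5,-1,0,20,-0.5,-8.5,-1,0,20,-0.7,-12,-1,0,20,-0.9,-16,-1,0]
}}

```text
clock: 11.07
eef_pos: [593.1, -135.0, 122.9]
tool_rot: [3.14, -0.002, 0.114]
force: [0.2, 1.8, -0.6]
width: 31.4
gripper_force: 59.6
```

>>> {"op": "arm_command", "data": {
  "series": [20,-0.2,-4,0,0,20,-0.4,-8,0,0,20,-0.6,-12,0,0,20,-0.8,-16,0,0,20,-1,-19,0,0]
}}

```text
clock: 11.48
eef_pos: [560.7, 56.9, 122.7]
tool_rot: [-3.14, -0.001, 0.12]
force: [0.1, 0.0, -0.4]
width: 31.4
gripper_force: 59.6
```

>>> {"op": "arm_command", "data": {
  "series": [20,-0.1,-3,0,0,20,-0.15,-5,0,0,20,-0.15,-6.5,0,0,20,-0.15,-6.5,0,0,20,-0.15,-6.5,0,0]
}}

```text
clock: 11.9
eef_pos: [552.4, 117.6, 122.3]
tool_rot: [-3.141, -0.001, 0.119]
force: [-0.6, -0.2, 0.1]
width: 31.7
gripper_force: 59.6
```

Run:
```python
from h import *
p,d,m=snap('wrist');p,d,m=snap('wrist');s=monitor.read_state();print(s['eef_pos'],s['tool_rot'],s['force'],s['width'],s['gripper_force'],s['clock'])
cv2.imwrite('pics/w7.png',cv2.resize(p[90:420,110:440],(792,600))[:, :792][...,::-1])
h=np.array([494.2,111]);ex=-np.array([np.cos(np.radians(6.8)),np.sin(np.radians(6.8))])
for x,z in((-57,26),(11,26),(40,26)): print(x,px(m,[[*(h+ex*x),z]]))
C=cloud(m,d);q=p.astype(int);k=(q[...,1]-q[...,0]>6)&(q[...,1]-q[...,2]>-3)&(C[...,2]>90)
k=cv2.morphologyEx(k.astype(np.uint8),cv2.MORPH_OPEN,np.ones((5,5)));c=max(cv2.findContours(k,0,2)[0],key=cv2.contourArea)[:,0];print(cv2.boundingRect(c),cv2.minAreaRect(c))
T=s['eef_pos'];B=cv2.boxPoints(cv2.minAreaRect(plane(m,c,T[2]+5.4)[:,:2].astype(np.float32)));print(B)
```

```text
[552.60030809 115.24108129 121.98510602] [ 3.14048630e+00 -6.83498815e-04  1.14870659e-01] [ 0.10620855 -0.4266122  -0.34270775] 31.613973418735487 59.59593594074249 12.0
-57 [[274.37074049 216.17356204]]
11 [[274.65792628 295.7665631 ]]
40 [[274.76784981 326.23166198]]
(239, 244, 76, 137) ((276.5, 312.0), (136.0, 75.0), 90.0)
[[494.0257   127.033356]
 [497.79205   93.59102 ]
 [572.39594  101.99321 ]
 [568.6296   135.43555 ]]
```

View pics/w7.png

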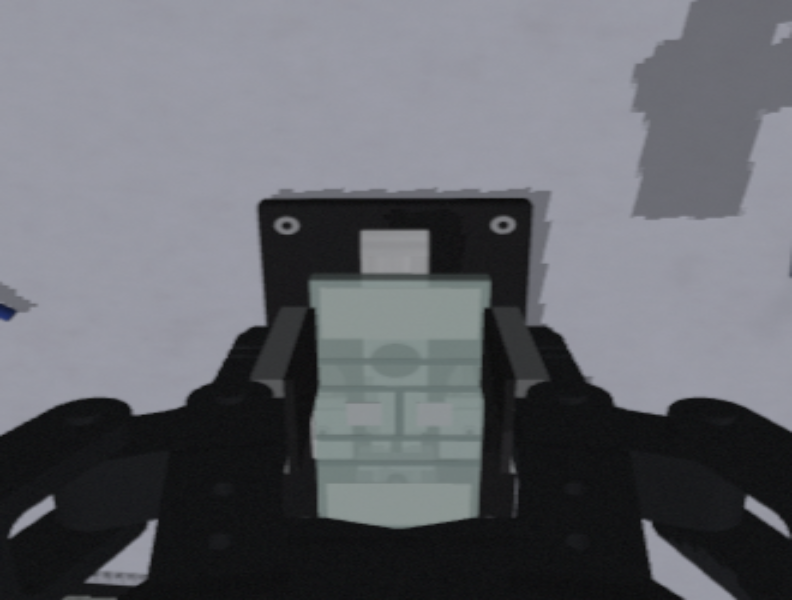

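The glass is held square at crop (310–490, 275–525), and the bed axis is 2.5 mm to the left. I'll correct that and descend to just above the bed.

>>> {"op": "arm_command", "data": {
  "series": [20,0,-0.15,1,0,20,0,-0.25,3.5,0,20,0,-0.25,6.5,0,20,0,-0.25,8.8,0,20,0,-0.25,9,0]
}}

```text
clock: 12.42
eef_pos: [548.8, 117.3, 27.2]
tool_rot: [3.14, 0.008, 0.115]
force: [-0.2, -0.6, -1.2]
width: 31.8
gripper_force: 59.7
```

>>> {"op": "arm_command", "data": {
  "series": [20,0,0,0,0,20,0,0,0,0,20,0,0,0.1,0,20,0,0,0.2,0,20,0,0,0.2,0]
}}

```text
clock: 12.83
eef_pos: [552.6, 119.6, 30.4]
tool_rot: [-3.141, -0.002, 0.116]
force: [0.3, 0.1, -0.7]
width: 31.3
gripper_force: 59.7
```

>>> {"op": "arm_command", "data": {
  "series": [20,0,0,0.1,0,20,0,0,0.1,0,20,0,0,0.2,0,20,0,0,0.2,0,20,0,0,0.2,0]
}}

```text
clock: 13.25
eef_pos: [551.8, 119.4, 27.4]
tool_rot: [3.142, 0.0, 0.117]
force: [0.3, 0.4, -0.4]
width: 31.4
gripper_force: 59.7
```

>>> {"op": "arm_command", "data": {
  "series": [20,0,0.05,0,0,20,0,0.1,0.05,0,20,0,0.13,0.1,0,20,0,0.13,0.1,0,20,0,0.13,0.1,0]
}}

```text
clock: 13.67
eef_pos: [552.0, 118.1, 26.4]
tool_rot: [3.142, 0.0, 0.117]
force: [-0.2, 0.1, -0.7]
width: 31.4
gripper_force: 59.7
```

>>> {"op": "arm_command", "data": {
  "series": [20,0,0,0.05,0,20,0,0,0.1,0,20,0,0,0.1,0,20,0,0,0.1,0,20,0,0,0.1,0]
}}

```text
clock: 14.08
eef_pos: [552.1, 118.2, 25.6]
tool_rot: [-3.142, -0.0, 0.117]
force: [-0.4, -0.1, 4.2]
width: 31.7
gripper_force: 60.1
```

>>> {"op": "arm_command", "data": {
  "series": [20,0,0,-0.04,0,20,-0.2,0,-0.06,0,20,-0.4,0,-0.06,0,20,-0.6,0,-0.06,0,20,-0.8,0,-0.06,0]
}}

```text
clock: 14.5
eef_pos: [543.8, 117.2, 25.9]
tool_rot: [-3.142, 0.0, 0.117]
force: [0.3, 0.4, 0.2]
width: 31.6
gripper_force: 59.7
```

>>> {"op": "arm_command", "data": {
  "series": [20,-0.15,0,0,0,20,-0.3,0,0,0,20,-0.45,0,0,0,20,-0.6,0,0,0,20,-0.7,0,0,0]
}}

```text
clock: 14.92
eef_pos: [536.9, 116.4, 26.0]
tool_rot: [3.142, 0.0, 0.117]
force: [0.4, 0.6, -1.0]
width: 31.5
gripper_force: 59.7
```

>>> {"op": "arm_command", "data": {
  "series": [20,-0.1,0.01,0,0,20,-0.2,0.02,0,0,20,-0.3,0.03,0,0,20,-0.45,0.03,0,0,20,-0.6,0.03,0,0]
}}

```text
clock: 15.33
eef_pos: [531.1, 115.4, 26.0]
tool_rot: [-3.142, -0.0, 0.117]
force: [0.7, -0.8, -0.1]
width: 30.7
gripper_force: 59.7
```

>>> {"op": "arm_command", "data": {
  "series": [20,-0.1,0,0,0,20,-0.2,0,0,0,20,-0.3,0,0,0,20,-0.4,0,0,0,20,-0.5,0,0,0]
}}

```text
clock: 15.75
eef_pos: [526.2, 114.8, 26.0]
tool_rot: [-3.142, -0.0, 0.117]
force: [0.1, -1.2, -0.3]
width: 31.3
gripper_force: 59.7
```

>>> {"op": "arm_command", "data": {
  "series": [20,-0.06,0,0,0,20,-0.12,0,0,0,20,-0.18,0,0,0,20,-0.24,0,0,0,20,-0.3,0,0,0]
}}

```text
clock: 16.17
eef_pos: [523.3, 114.5, 26.0]
tool_rot: [-3.142, -0.0, 0.117]
force: [-0.2, 0.0, -0.5]
width: 31.6
gripper_force: 59.7
```

>>> {"op": "arm_command", "data": {
  "series": [20,-0.04,0,0,0,20,-0.08,0,0,0,20,-0.12,0,0,0,20,-0.12,0,0,0,20,-0.12,0,0,0]
}}

```text
clock: 16.58
eef_pos: [522.1, 114.3, 26.1]
tool_rot: [-3.142, -0.0, 0.117]
force: [0.5, -0.3, -0.4]
width: 31.5
gripper_force: 59.7
```

>>> {"op": "arm_command", "data": {
  "series": [20,-0.04,0,0,0,20,-0.08,0,0,0,20,-0.12,0,0,0,20,-0.12,0,0,0,20,-0.12,0,0,0]
}}

```text
clock: 17.0
eef_pos: [520.9, 114.2, 26.0]
tool_rot: [-3.142, -0.0, 0.117]
force: [0.4, 0.1, -0.7]
width: 32.0
gripper_force: 59.7
```

>>> {"op": "arm_command", "data": {
  "series": [20,-0.04,0,0,0,20,-0.08,0,0,0,20,-0.12,0,0,0,20,-0.12,0,0,0,20,-0.12,0,0,0]
}}

```text
clock: 17.42
eef_pos: [519.7, 114.1, 26.0]
tool_rot: [-3.142, -0.0, 0.117]
force: [0.1, 0.3, -0.9]
width: 31.5
gripper_force: 59.7
```

>>> {"op": "arm_command", "data": {
  "series": [20,-0.04,0,0,0,20,-0.08,0,0,0,20,-0.12,0,0,0,20,-0.12,0,0,0,20,-0.12,0,0,0]
}}

```text
clock: 17.83
eef_pos: [518.5, 113.9, 26.0]
tool_rot: [3.142, 0.0, 0.117]
force: [-0.3, 0.1, -0.9]
width: 31.7
gripper_force: 59.7
```

>>> {"op": "arm_command", "data": {
  "series": [20,-0.04,0,0,0,20,-0.08,0,0,0,20,-0.12,0,0,0,20,-0.12,0,0,0,20,-0.12,0,0,0]
}}

```text
clock: 18.25
eef_pos: [517.3, 113.8, 26.0]
tool_rot: [3.142, 0.0, 0.117]
force: [0.7, 0.3, -0.7]
width: 31.5
gripper_force: 59.7
```

>>> {"op": "arm_command", "data": {
  "series": [20,-0.04,0,0,0,20,-0.08,0,0,0,20,-0.12,0,0,0,20,-0.12,0,0,0,20,-0.12,0,0,0]
}}

```text
clock: 18.67
eef_pos: [516.1, 113.7, 26.0]
tool_rot: [-3.142, -0.0, 0.117]
force: [-0.0, -0.8, -1.2]
width: 32.0
gripper_force: 59.7
```

>>> {"op": "arm_command", "data": {
  "series": [20,-0.04,0,0,0,20,-0.08,0,0,0,20,-0.12,0,0,0,20,-0.12,0,0,0,20,-0.12,0,0,0]
}}

```text
clock: 19.08
eef_pos: [514.9, 113.5, 26.0]
tool_rot: [-3.142, -0.0, 0.117]
force: [0.2, 0.2, -1.2]
width: 31.4
gripper_force: 59.7
```

>>> {"op": "arm_command", "data": {
  "series": [20,-0.04,0,0,0,20,-0.08,0,0,0,20,-0.12,0,0,0,20,-0.12,0,0,0,20,-0.12,0,0,0]
}}

```text
clock: 19.5
eef_pos: [513.7, 113.4, 26.0]
tool_rot: [3.142, -0.0, 0.117]
force: [-0.3, 0.6, -0.5]
width: 31.7
gripper_force: 59.7
```

>>> {"op": "arm_command", "data": {
  "series": [20,-0.04,0,0,0,20,-0.08,0,0,0,20,-0.12,0,0,0,20,-0.12,0,0,0,20,-0.12,0,0,0]
}}

```text
clock: 19.92
eef_pos: [512.5, 113.2, 26.0]
tool_rot: [3.142, 0.0, 0.117]
force: [-0.4, 1.0, 0.4]
width: 31.7
gripper_force: 59.7
```

>>> {"op": "arm_command", "data": {
  "series": [20,-0.04,0,0,0,20,-0.08,0,0,0,20,-0.12,0,0,0,20,-0.12,0,0,0,20,-0.12,0,0,0]
}}

```text
clock: 20.33
eef_pos: [511.4, 113.1, 26.0]
tool_rot: [-3.142, -0.0, 0.117]
force: [0.0, 0.5, 0.4]
width: 31.2
gripper_force: 59.7
```

>>> {"op": "arm_command", "data": {
  "series": [20,-0.04,0,0,0,20,-0.08,0,0,0,20,-0.12,0,0,0,20,-0.12,0,0,0,20,-0.12,0,0,0]
}}

```text
clock: 20.75
eef_pos: [510.2, 112.9, 26.0]
tool_rot: [3.142, -0.0, 0.116]
force: [-0.9, 0.4, -0.2]
width: 31.5
gripper_force: 59.7
```

>>> {"op": "arm_command", "data": {
  "series": [20,-0.04,0,0,0,20,-0.08,0,0,0,20,-0.12,0,0,0,20,-0.12,0,0,0,20,-0.12,0,0,0]
}}

```text
clock: 21.17
eef_pos: [509.0, 112.8, 26.0]
tool_rot: [3.142, -0.0, 0.117]
force: [-0.8, 0.4, -0.4]
width: 31.8
gripper_force: 59.7
```

>>> {"op": "arm_command", "data": {
  "series": [20,-0.04,0,0,0,20,-0.08,0,0,0,20,-0.12,0,0,0,20,-0.12,0,0,0,20,-0.12,0,0,0]
}}

```text
clock: 21.58
eef_pos: [507.8, 112.7, 26.0]
tool_rot: [-3.142, -0.0, 0.117]
force: [-0.6, -0.8, -0.8]
width: 31.5
gripper_force: 59.7
```

>>> {"op": "arm_command", "data": {
  "series": [20,-0.04,0,0,0,20,-0.08,0,0,0,20,-0.12,0,0,0,20,-0.12,0,0,0,20,-0.12,0,0,0]
}}

```text
clock: 22.0
eef_pos: [506.6, 112.5, 26.0]
tool_rot: [-3.142, -0.0, 0.117]
force: [-0.0, 0.0, -0.3]
width: 31.2
gripper_force: 59.7
```

>>> {"op": "arm_command", "data": {
  "series": [20,-0.04,0,0,0,20,-0.08,0,0,0,20,-0.12,0,0,0,20,-0.12,0,0,0,20,-0.12,0,0,0]
}}

```text
clock: 22.42
eef_pos: [505.4, 112.4, 26.0]
tool_rot: [3.142, -0.0, 0.117]
force: [-0.8, 0.9, -0.2]
width: 31.5
gripper_force: 59.7
```

>>> {"op": "arm_command", "data": {
  "series": [20,-0.04,0,0,0,20,-0.08,0,0,0,20,-0.12,0,0,0,20,-0.12,0,0,0,20,-0.12,0,0,0]
}}

```text
clock: 22.83
eef_pos: [504.2, 112.2, 26.0]
tool_rot: [3.142, 0.0, 0.117]
force: [-0.0, -0.6, -0.2]
width: 31.8
gripper_force: 59.7
```

>>> {"op": "arm_command", "data": {
  "series": [20,-0.04,0,0,0,20,-0.08,0,0,0,20,-0.12,0,0,0,20,-0.12,0,0,0,20,-0.12,0,0,0]
}}

```text
clock: 23.25
eef_pos: [503.0, 112.1, 26.0]
tool_rot: [3.142, -0.0, 0.117]
force: [0.4, -0.3, -0.6]
width: 31.6
gripper_force: 59.7
```

>>> {"op": "arm_command", "data": {
  "series": [20,-0.04,0,0,0,20,-0.08,0,0,0,20,-0.12,0,0,0,20,-0.12,0,0,0,20,-0.12,0,0,0]
}}

```text
clock: 23.67
eef_pos: [501.8, 112.0, 26.0]
tool_rot: [-3.142, 0.0, 0.117]
force: [0.6, 0.1, -0.3]
width: 31.5
gripper_force: 59.7
```

>>> {"op": "arm_command", "data": {
  "series": [20,-0.04,0,0,0,20,-0.08,0,0,0,20,-0.12,0,0,0,20,-0.12,0,0,0,20,-0.12,0,0,0]
}}

```text
clock: 24.08
eef_pos: [500.7, 111.8, 26.0]
tool_rot: [-3.142, -0.0, 0.117]
force: [0.1, 0.6, -0.3]
width: 31.5
gripper_force: 59.7
```

No picture views are left, so I'll check numerically where the glass's rear end stands relative to the plate.

Run:
```python
from h import *
p,d,m=snap('wrist');s=monitor.read_state();print(s['eef_pos'],s['force'])
q=p.astype(int);C=cloud(m,d)
# column profile along the axis, near col 276
cols=np.s_[268:286]
prof=q[:,cols].mean(1)
for v in range(60,330,6): print(v,prof[v].round().astype(int),np.median(C[v,cols],0).round(1))
```

```text
[500.65445533 111.81940696  26.04145871] [-0.15606589  0.04581291 -0.31950837]
60 [182 183 196] [597.1 123.7   0. ]
66 [182 183 196] [ 5.946e+02  1.234e+02 -2.000e-01]
72 [182 183 196] [5.919e+02 1.226e+02 4.000e-01]
78 [182 183 196] [589.4 122.8   0.6]
84 [181 182 195] [586.8 122.5   0. ]
90 [182 183 196] [584.1 122.2  -0. ]
96 [181 183 195] [ 5.814e+02  1.219e+02 -2.000e-01]
102 [181 183 195] [5.787e+02 1.216e+02 2.000e-01]
108 [181 183 195] [ 5.760e+02  1.212e+02 -1.000e-01]
114 [181 183 196] [5.732e+02 1.209e+02 1.000e-01]
120 [181 182 195] [570.4 120.6   0. ]
126 [182 183 195] [5.676e+02 1.202e+02 1.000e-01]
132 [180 182 194] [ 5.647e+02  1.199e+02 -2.000e-01]
138 [171 172 184] [5.619e+02 1.196e+02 2.000e-01]
144 [128 129 138] [5.590e+02 1.192e+02 3.000e-01]
150 [25 25 26] [557.1 119.    9.5]
156 [27 27 29] [554.4 118.7  10.3]
162 [24 23 25] [551.6 118.4  10. ]
168 [26 26 28] [548.7 118.   10. ]
174 [167 168 171] [548.3 118.   22.8]
180 [174 174 178] [545.7 117.7  23.7]
186 [153 154 157] [543.2 117.8  24.8]
192 [140 141 144] [540.7 117.1  25.6]
198 [132 132 135] [538.2 116.8  26. ]
204 [127 127 130] [535.3 116.5  26. ]
210 [127 127 130] [532.6 116.2  26.2]
216 [127 127 129] [530.  115.8  26.4]
222 [126 127 129] [526.9 115.5  26. ]
228 [126 126 128] [524.2 115.2  26.1]
234 [126 126 128] [521.2 114.8  25.7]
240 [105 107 108] [518.4 114.5  26.3]
246 [152 166 163] [517.6 114.4  31.5]
252 [168 179 177] [514.8 114.   31.3]
258 [168 179 176] [512.  113.8  31.6]
264 [168 179 176] [508.9 113.4  31.4]
270 [168 179 176] [505.8 113.   31.4]
276 [160 173 170] [502.8 112.7  31.2]
282 [134 149 147] [499.8 112.3  31.3]
288 [123 140 138] [496.6 112.   31.1]
294 [134 149 147] [493.5 111.5  31.2]
300 [134 149 147] [490.3 111.2  31.2]
306 [132 147 145] [487.  110.7  31. ]
312 [149 162 161] [483.8 110.4  31.2]
318 [148 161 160] [480.6 110.   31.2]
324 [147 161 159] [477.3 109.6  31.2]
```

The rear end is at holder x about -26, so the front is near +50 and the stop must be very close.

>>> {"op": "arm_command", "data": {
  "series": [20,-0.03,0,0,0,20,-0.06,0,0,0,20,-0.09,0,0,0,20,-0.09,0,0,0,20,-0.09,0,0,0]
}}

```text
clock: 24.55
eef_pos: [500.6, 111.9, 26.2]
tool_rot: [-3.141, -0.002, 0.117]
force: [2.2, 0.1, -0.9]
width: 31.8
gripper_force: 59.7
```

>>> {"op": "arm_command", "data": {
  "series": [20,-0.03,0,0,0,20,-0.06,0,0,0,20,-0.09,0,0,0,20,-0.09,0,0,0,20,-0.09,0,0,0]
}}

```text
clock: 24.97
eef_pos: [500.4, 111.9, 26.3]
tool_rot: [-3.141, -0.003, 0.117]
force: [4.7, 1.4, 0.4]
width: 31.5
gripper_force: 59.7
```

>>> {"op": "arm_command", "data": {
  "series": [20,-0.01,0,0,0,20,-0.01,0,0,0,20,-0.01,0,0,0,20,-0.01,0,0,0,20,-0.01,0,0,0]
}}

```text
clock: 25.38
eef_pos: [500.5, 111.9, 26.4]
tool_rot: [-3.141, -0.003, 0.116]
force: [5.5, 0.1, -0.4]
width: 31.7
gripper_force: 59.7
```

>>> {"op": "arm_command", "data": {
  "series": [20,0,0,0,0,20,0.04,0,0.02,0,20,0.08,0,0.03,0,20,0.12,0,0.03,0,20,0.12,0,0.03,0]
}}

```text
clock: 25.8
eef_pos: [500.5, 111.9, 25.8]
tool_rot: [-3.141, -0.001, 0.117]
force: [5.1, -0.0, 0.5]
width: 31.5
gripper_force: 59.7
```

>>> {"op": "arm_command", "data": {
  "series": [20,0,0,0,0,20,0,0,0,0,20,0.03,0,0,0,20,0.03,0,0,0,20,0.03,0,0,0]
}}

```text
clock: 26.22
eef_pos: [500.4, 111.9, 25.8]
tool_rot: [-3.141, -0.0, 0.117]
force: [4.9, 0.5, 0.3]
width: 31.3
gripper_force: 59.8
```

>>> {"op": "arm_command", "data": {
  "series": [20,0.02,0,0,0,20,0.04,0,0,0,20,0.04,0,0,0,20,0.04,0,0,0,20,0.04,0,0,0]
}}

```text
clock: 26.63
eef_pos: [500.4, 111.9, 25.8]
tool_rot: [-3.142, 0.0, 0.117]
force: [3.8, 0.9, 2.0]
width: 31.5
gripper_force: 60.0
```

>>> {"op": "arm_command", "data": {
  "series": [38,0,0,0,0,40,0,0,0,0,44,0,0,0,0,48,0,0,0,0,50,0,0,0,0]
}}

```text
clock: 27.05
eef_pos: [498.9, 111.4, 25.3]
tool_rot: [3.141, 0.003, 0.117]
force: [-0.3, -0.2, 0.8]
width: 42.4
gripper_force: 0.0
```

>>> {"op": "arm_command", "data": {
  "series": [50,0,0,0,0,50,0,0,-1,0,50,0,0,-3,0,50,0,0,-6,0,50,0,0,-9,0]
}}

```text
clock: 27.47
eef_pos: [499.5, 111.5, 116.7]
tool_rot: [3.141, 0.002, 0.117]
force: [0.1, -0.5, 0.8]
width: 42.6
gripper_force: 0.0
```

Run:
```python
from h import *
p,d,m=snap('wrist');p,d,m=snap('wrist');s=monitor.read_state();print(s['eef_pos'],s['tool_rot'],s['force'],s['clock'])
q=p.astype(int);C=cloud(m,d)
k=(q[...,1]-q[...,0]>6)&(q[...,1]-q[...,2]>-3)&(C[...,2]>24)&(C[...,2]<36)&(abs(C[...,1]-112)<40)
k=cv2.morphologyEx(k.astype(np.uint8),cv2.MORPH_OPEN,np.ones((5,5)));c=max(cv2.findContours(k,0,2)[0],key=cv2.contourArea)[:,0]
r=cv2.minAreaRect(plane(m,c,31)[:,:2].astype(np.float32));print(r,cv2.boxPoints(r))
pr=q[:,268:284].mean((1,2));zz=np.median(C[:,268:284],1)
for v in range(130,260):
    if abs(pr[v+1]-pr[v-1])>25: print(v,pr[v].round(),zz[v].round(1))
k=(C[...,2]>55)&(C[...,2]<100)&(C[...,0]<450)&(abs(C[...,1]-103)<25)&(np.indices(d.shape)[0]<420)&(d>0)
print(k.sum(),np.median(C[k],0) if k.any() else 0)
```

```text
[503.4167534  112.45416693 120.30515133] [-3.14042746 -0.00813116  0.11634803] [ 1.38017232  1.0509591  -0.14561239] 27.5667
((482.25653076171875, 110.07706451416016), (75.7508773803711, 33.392032623291016), 7.40205192565918) [[442.54575  121.75441 ]
 [446.8477    88.640656]
 [521.9673    98.39972 ]
 [517.6654   131.51347 ]]
132 151.0 [5.620e+02 1.205e+02 1.000e-01]
133 135.0 [ 5.612e+02  1.204e+02 -1.000e-01]
135 119.0 [559.7 120.2   0. ]
136 97.0 [5.589e+02 1.201e+02 4.000e-01]
137 70.0 [558.1 120.    0. ]
138 28.0 [557.8 120.    5.6]
149 40.0 [550.1 119.1  10.4]
150 82.0 [549.3 119.    9.6]
151 121.0 [548.6 118.9  10.2]
152 148.0 [549.2 118.9  21.9]
191 149.0 [521.5 115.7  26. ]
192 133.0 [520.6 115.6  26.1]
193 119.0 [519.8 115.5  26.2]
195 104.0 [518.6 115.4  26. ]
196 127.0 [518.4 115.3  29. ]
197 147.0 [518.3 115.3  31. ]
956 [424.31545228 102.59744778  83.45008865]
```

The chamber is seated: its rear edge is still 30 mm behind the bed tip. Next is the clip.

>>> {"op": "arm_command", "data": {
  "series": [50,-2,0,-1,0,50,-5,0,-1,0,50,-8,0,-1,0,50,-10.2,0,-1,0,50,-10.2,0,-1,0]
}}

```text
clock: 27.98
eef_pos: [392.6, 98.6, 125.7]
tool_rot: [3.141, 0.008, 0.117]
force: [-0.4, -0.2, -0.1]
width: 42.5
gripper_force: 0.0
```

>>> {"op": "arm_command", "data": {
  "series": [45,0,0,0,0,45,0,0,0,0,45,0,0,0,0,45,0,0,0,0,45,0,0,0,0]
}}

```text
clock: 28.4
eef_pos: [400.1, 100.1, 125.6]
tool_rot: [-3.142, -0.0, 0.116]
force: [-0.6, -0.1, 0.9]
width: 38.6
gripper_force: 0.0
```

Run:
```python
from h import *
p,d,m=snap('wrist');s=monitor.read_state();print(s['eef_pos'],s['tool_rot'],s['force'],s['clock'])
C=cloud(m,d);k=(p.max(2)<50)&(C[...,2]>75)&(C[...,2]<100)&(abs(C[...,0]-400)<25)&(abs(C[...,1]-100)<25)
n,l,st,ce=cv2.connectedComponentsWithStats(k.astype(np.uint8))
for i in range(1,n):
  if st[i,4]>40: print(st[i],C[l==i].mean(0),C[l==i].min(0),C[l==i].max(0))
```

```text
[399.83826241 100.00883581 125.60123044] [ 3.14159193e+00 -2.61331083e-04  1.16273135e-01] [-0.08718133  0.27062252 -0.37626687] 28.45
[267 241  22  13 268] [399.74754064 100.17097647  90.8563591 ] [395.38932386  94.07278332  88.11441164] [403.4285014  106.2836176   92.97311575]
```

>>> {"op": "arm_command", "data": {
  "series": [45,0,0,1,0,45,0,0,2.5,0,45,0,0,4,0,45,0,0,5.2,0,40,0,0,5.2,0]
}}

```text
clock: 28.87
eef_pos: [398.4, 99.7, 72.0]
tool_rot: [3.141, 0.003, 0.117]
force: [-0.6, -1.2, -1.1]
width: 34.1
gripper_force: 0.0
```

>>> {"op": "arm_command", "data": {
  "series": [32,0,0,0,0,28,0,0,0,0,24,0,0,0,0,20,0,0,0,0,15,0,0,0,0]
}}

```text
clock: 29.28
eef_pos: [399.9, 99.5, 74.5]
tool_rot: [3.141, -0.002, 0.116]
force: [0.3, -2.2, 5.9]
width: 13.8
gripper_force: 52.7
```

>>> {"op": "arm_command", "data": {
  "series": [0,0,0,0,0,0,0,0,0,0,0,0,0,0,0,0,0,0,0,0,0,0,0,0,0]
}}

```text
clock: 29.7
eef_pos: [399.9, 99.5, 74.5]
tool_rot: [3.141, -0.002, 0.116]
force: [0.1, -2.8, 6.0]
width: 13.2
gripper_force: 58.4
```

Run:
```python
import numpy as np
th=np.r_[np.linspace(1.7,.3,21),[.264,.228,.192,.156,.12],[.11,.1,.095,.09,.085]];a=np.pi-np.arctan2(22,52)-th;P=5.646*np.c_[-np.cos(a),-np.sin(a)]
for i in range(0,30,5): print([[round(float(v),2) for v in r] for r in P[i+1:i+6]-P[i]])
```

```text
[[0.35, -0.19], [0.71, -0.35], [1.08, -0.49], [1.46, -0.6], [1.84, -0.68]]
[[0.39, -0.06], [0.79, -0.09], [1.18, -0.09], [1.57, -0.06], [1.97, -0.01]]
[[0.39, 0.08], [0.77, 0.19], [1.14, 0.32], [1.5, 0.48], [1.85, 0.67]]
[[0.34, 0.21], [0.66, 0.44], [0.96, 0.69], [1.24, 0.97], [1.51, 1.26]]
[[0.13, 0.16], [0.25, 0.32], [0.37, 0.49], [0.48, 0.66], [0.58, 0.83]]
[[0.03, 0.05], [0.06, 0.1], [0.07, 0.12], [0.08, 0.15], [0.1, 0.17]]
```

>>> {"op": "arm_command", "data": {
  "series": [0,0.35,0,-0.19,0,0,0.71,0,-0.35,0,0,1.08,0,-0.49,0,0,1.46,0,-0.6,0,0,1.84,0,-0.68,0]
}}

```text
clock: 30.12
eef_pos: [415.7, 101.4, 80.8]
tool_rot: [3.141, 0.004, 0.116]
force: [-5.6, -3.2, 8.3]
width: 13.1
gripper_force: 59.1
```

>>> {"op": "arm_command", "data": {
  "series": [0,0.39,0,-0.06,0,0,0.79,0,-0.09,0,0,1.18,0,-0.09,0,0,1.57,0,-0.06,0,0,1.97,0,-0.01,0]
}}

```text
clock: 30.53
eef_pos: [438.1, 104.1, 81.4]
tool_rot: [3.141, -0.001, 0.116]
force: [-1.2, -3.0, 5.4]
width: 13.3
gripper_force: 58.9
```

>>> {"op": "arm_command", "data": {
  "series": [0,0.39,0,0.06,0,0,0.77,0.02,0.15,0,0,1.14,0.04,0.27,0,0,1.5,0.05,0.42,0,0,1.85,0.05,0.61,0]
}}

```text
clock: 30.95
eef_pos: [456.8, 106.4, 74.6]
tool_rot: [-3.141, -0.002, 0.117]
force: [0.6, -2.0, 2.9]
width: 13.3
gripper_force: 58.9
```

>>> {"op": "arm_command", "data": {
  "series": [0,0.34,0,0.21,0,0,0.66,0,0.44,0,0,0.96,0,0.69,0,0,1.24,0,0.97,0,0,1.51,0,1.26,0]
}}

```text
clock: 31.37
eef_pos: [471.8, 108.1, 61.7]
tool_rot: [-3.141, -0.002, 0.117]
force: [2.8, -1.1, 0.6]
width: 13.5
gripper_force: 58.9
```

>>> {"op": "arm_command", "data": {
  "series": [0,0.13,0,0.16,0,0,0.25,0,0.32,0,0,0.37,0,0.49,0,0,0.48,0,0.66,0,0,0.58,0,0.83,0]
}}

```text
clock: 31.78
eef_pos: [477.3, 108.8, 53.7]
tool_rot: [-3.141, -0.002, 0.117]
force: [4.2, -0.4, 1.7]
width: 12.9
gripper_force: 58.9
```

>>> {"op": "arm_command", "data": {
  "series": [0,0.03,0,0.05,0,0,0.06,0,0.1,0,0,0.07,0,0.12,0,0,0.07,0,0.13,0,0,0.07,0,0.13,0]
}}

```text
clock: 32.2
eef_pos: [477.8, 108.8, 52.5]
tool_rot: [-3.141, -0.002, 0.117]
force: [6.3, -0.3, 2.5]
width: 13.2
gripper_force: 59.0
```

>>> {"op": "arm_command", "data": {
  "series": [0,0.02,0,0.04,0,0,0.03,0,0.08,0,0,0.03,0,0.08,0,0,0.03,0,0.08,0,0,0.03,0,0.08,0]
}}

```text
clock: 32.62
eef_pos: [477.9, 108.9, 52.2]
tool_rot: [-3.141, -0.002, 0.117]
force: [3.5, 0.1, 9.6]
width: 13.2
gripper_force: 59.3
```

The z force jumped with almost no travel, so the shoe is on the glass. I'll ease off a little and then open.

>>> {"op": "arm_command", "data": {
  "series": [0,0,0,-0.03,0,0,0,0,-0.05,0,0,0,0,-0.05,0,0,0,0,-0.05,0,0,0,0,-0.05,0]
}}

```text
clock: 33.03
eef_pos: [477.9, 108.9, 52.3]
tool_rot: [-3.141, -0.001, 0.117]
force: [4.4, 0.5, 6.4]
width: 13.3
gripper_force: 59.1
```

>>> {"op": "arm_command", "data": {
  "series": [10,0,0,0,0,20,0,0,0,0,28,0,0,0,0,36,0,0,0,0,45,0,0,0,0]
}}

```text
clock: 33.45
eef_pos: [475.1, 108.4, 51.3]
tool_rot: [3.141, 0.004, 0.117]
force: [-0.0, -0.0, -0.8]
width: 38.0
gripper_force: 0.0
```

>>> {"op": "arm_command", "data": {
  "series": [45,0,0,0,0,45,0,0,-1,0,45,0,0,-3,0,45,0,0,-6,0,45,0,0,-9,0]
}}

```text
clock: 33.87
eef_pos: [476.1, 108.3, 143.0]
tool_rot: [3.141, 0.003, 0.117]
force: [0.5, 0.4, 0.5]
width: 38.4
gripper_force: 0.0
```

>>> {"op": "arm_command", "data": {
  "series": [45,0,0,-3,0,45,0,0,-6,0,45,0,0,-8,0,45,0,0,-8,0,45,0,0,-8,0]
}}

```text
clock: 34.28
eef_pos: [477.6, 108.7, 223.5]
tool_rot: [-3.141, -0.003, 0.117]
force: [-0.3, -0.6, -0.5]
width: 38.0
gripper_force: 0.0
```

Run:
```python
from h import *
p,d,m=snap('wrist');p,d,m=snap('wrist');s=monitor.read_state();print(s['eef_pos'],s['force'],s['width'],s['clock'])
q=p.astype(int);C=cloud(m,d)
k=(p.max(2)<50)&(C[...,2]>52)&(C[...,2]<80)&(abs(C[...,0]-479)<25)&(abs(C[...,1]-109)<20)
print('bar',k.sum(),C[k].mean(0),C[k].max(0))
k=(q[...,1]-q[...,0]>6)&(q[...,1]-q[...,2]>-3)&(C[...,2]>24)&(C[...,2]<36)&(abs(C[...,1]-112)<40)
k=cv2.morphologyEx(k.astype(np.uint8),cv2.MORPH_OPEN,np.ones((3,3)));c=max(cv2.findContours(k,0,2)[0],key=cv2.contourArea)[:,0]
P=plane(m,c,31);print('glass rear',P[P[:,0]>P[:,0].max()-6].mean(0),P.max(0))
for f,n in(('a','scene'),('b','side')):
    o=np.load(f'pics/{f}0.npz')['p'].astype(int); x,_,_=snap(n)
    k=(abs(x.astype(int)-o).max(2)>45).astype(np.uint8);k=cv2.morphologyEx(k,cv2.MORPH_OPEN,np.ones((3,3)))
    N,_,st,ce=cv2.connectedComponentsWithStats(k);print(n,[(st[i].tolist()) for i in range(1,N) if st[i,4]>25])
```

```text
[476.39877387 108.38744545 221.59741775] [-0.37586405 -0.79198118 -0.3657956 ] 38.696329374146 34.3833
bar 115 [477.75234657 109.37573739  68.57065176] [481.51985316 115.14226138  70.67180893]
glass rear [517.87135306 114.57755797  31.        ] [519.77400348 130.76037556  31.        ]
scene [[25, 0, 46, 132, 2937], [244, 0, 7, 26, 149], [205, 28, 61, 112, 3683], [241, 125, 4, 17, 55], [0, 153, 36, 73, 677], [429, 204, 64, 23, 675], [351, 226, 33, 10, 164], [398, 234, 59, 19, 622], [52, 239, 5, 9, 31], [354, 257, 206, 163, 12251], [455, 343, 5, 6, 27]]
side [[278, 0, 90, 61, 1979], [369, 1, 4, 15, 46], [388, 0, 7, 14, 69], [398, 0, 19, 31, 349], [550, 13, 8, 16, 101], [292, 30, 6, 5, 26], [549, 37, 4, 17, 66], [253, 50, 74, 167, 6083], [329, 62, 33, 55, 912], [545, 62, 15, 9, 107], [534, 87, 10, 52, 339], [504, 121, 3, 13, 39], [519, 152, 12, 22, 165], [495, 155, 19, 35, 327], [532, 171, 28, 29, 501], [511, 182, 19, 30, 188], [268, 245, 15, 10, 89]]
```

```bash
python3 -c "
from cell import workorder;print(workorder.finish_job())"
```

```text
the job is handed in; nothing more can be done
None
```

I handed the job in at about 34 s. The chamber sits against the end stop after a press of about 5 N, the clip rests on the glass, and the gripper is clear above; I felt no contact with the other items but didn't check their positions.

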